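Stop the coasting sample turntable and lock it

ROBOT

A 7-joint arm with a two-finger parallel gripper is mounted at the origin on the work surface. World frame = base frame: x ahead of the robot, y to its left, z up, the work surface at z = 0. Lengths are in m, angles in rad, forces in N, time in s.
With the tool pointing down it reaches from about 0.4 to 0.85 m from the base axis. Payload 4.5 kg.
Tool frame: the origin (TCP) lies on the centre line of the jaws, within the pads' length; the fingertips stand 17 mm ahead of it and the grasp point (between the pads) lies 2 mm behind it (r.tip_reach is the distance from the TCP to the fingertips, in m); z points along the fingers, y is the line along which they close (so a half turn about z gives the same grasp; the last joint's range is limited). The gripper opens to 88 mm and grips with 3 to 60 N. Pads are 18 mm wide; open, the fingers measure 123 mm over their backs; the gripper's body (75 mm by 187 mm) begins 45 mm behind the grasp point.
Start: joints at [1.291, 0.689, -0.195, 1.565, 0.157, 0.902, -0.215], TCP at [0.193, -0.594, 0.256] pointing down, gripper open.
Joint ranges: [-3.01, 3.01], [-0.46, 2.08], [-1.47, 1.51], [0.13, 2.56], [-1, 4.14], [0.04, 2.09], [-2.66, 2.66]. Speed limits (rad/s): [2.57, 2.57, 3.14, 3.14, 3.14, 3.14, 3.14].

INTERFACE

Orientations are given as a unit quaternion [x, y, z, w].
In Python, from plant import r gives the robot as it stands.
- The arm moves only by the tool step_arm, never from a script. Its argument "steps" is a list of rows, each a list of 7 numbers: the shift along the tool's x, y, z in cm, then the turn, a rotation vector about the tool's x, y, z in degrees, then the gripper's target within -1 to 1 (shut at 1, half-way at 0, fully open at -1). A call has 1 to 8 rows; each row shifts and turns the commanded pose from where the row before left it, along the tool's axes as they then stand; what a row does not reach is not made up. A row lasts 1/8 s, in which the tool goes at most 62.5 mm and 10.7 degrees, less where a joint would pass 70% of its speed; a pose out of reach is approached as far as the arm can. A call with a gripper value outside its range is refused whole. The fingers move at their own pace and stop on an object; "force" is the grip in N (left out, the last holds). Time passes only in rows, so rows that do not move let the fingers close. It gives the time, the measured TCP pose, the force, the opening and the grip force at its end, in the units of the state.
- r.get_state(): the state, without advancing time (a new reading comes with each control period).
- r.snapshot(name): name is "scene" or "side" or "wrist"; returns a dict with "pixels" (480x640x3 uint8, red, green, blue), "fx", "fy", "cx", "cy" (pixels), "cam_to_world" (4x4, takes a point from camera to world coordinates). Camera axes: x right, y down, z forward; pixel columns grow to the right and rows downward; lengths in m; the calibration is good to about 2 mm. The wrist camera is an equidistant fisheye: a pixel r from the principal point sees the ray r / f radians off the axis. A picture is of the moment at which its call begins. There is no depth.
- r.finish_job(): hands the job in; it is judged then, once.
The state is a dict: "clock": time; "q": joint angles; "qd": joint speeds; "joint_torque": joint torques, N m; "tool_pos": TCP position; "eef_rot": TCP orientation; "contact_force": force on the tool from outside, world axes, zero at the start; "moment": the same for the moment, N m; "opening": opening from 0.0 (shut) to 1.0 (fully open); "finger_force": force on a finger pad.
Only numpy, scipy, OpenCV 4.12 (cv2) and the standard library are available. Lean on these libraries where they do the work, as an engineer would, in place of code of your own. Each camera call takes 0.05 s, during which the arm holds its last target. There are 200 camera calls.

TASK

The sample turntable has been left coasting. While it is still spinning, slow it with a light fingertip touch on its disc so that it stops with the hole in the disc under the slot of the fixed bracket, then take the locking pin from its stand and put it fully home through the slot and the hole, and let go. Press gently throughout and leave the bottle, the beaker and the jar where they are.

Things in the scene. Friction and masses are not known exactly. Their poses are not given: they have to be found in the camera images.
- rotor (a joint): angle of the turntable's disc about its upright axle, rad, growing anticlockwise seen from above, never wrapped. The hole is exactly under the slot at every whole multiple of 2 pi. From the start it coasts freely at 2.3 to 4.7 rad/s and by itself loses only 0.1 to 0.2 rad/s each second; once stopped it stays where it is left, held by a very slight friction
- axle (a point): the disc's centre, at the height of its top face (85 mm above the bench); z up, y pointing horizontally from here to the slot. The top face is flat and bare from 52 to 100 mm from this point, but for the hole; further in stand six small capped vials (no more than 14 mm above the face) and a hub knob 36 mm across that rises 10 mm
- hole (a point): the centre of the mouth of the only through hole in the disc, on its top face, 75 mm from the axle; the hole is round, 13 mm wide, 12 mm deep, and turns with the disc
- slot (a point): the centre of the slot, on the top face (99 mm above the bench) of the fixed steel bracket plate that overhangs the disc's rim; axes as for axle. The slot goes right through, 13 mm wide (x) and 20 mm long (y, radial), centred 75 mm from the axle. The plate is 44 mm wide (x), 8 mm thick, reaches from 55 to 127 mm from the axle and stands 6 mm clear above the disc
- disc: the plain aluminium disc that spins, 200 mm across, 12 mm thick, inertia about 0.006 kg m2; origin at the centre of its underside. Its spindle is softly sprung: when pushed down with more than 1 N the disc sinks about 1 mm for each further 3 N, at most 5 mm, where it meets a hard stop at 16 N
- pin_grip (a point): the loose steel locking pin, 72 mm long, about 70 g: this is the middle of its upright round grip (16 mm across, 40 mm long), z up along the pin. Below the grip is a flange 24 mm across, its underside 26 mm below this point, then a shank 10 mm across with a tapered foot, its tip 54 mm below this point. Home, the flange lies flat on the bracket; at the start, on the stand
- pin: the same pin, origin at the tip of its shank
- stand: fixed grey plastic block 64 x 64 x 45 mm with one hole on top that holds the pin upright; origin at the centre of its underside
- reagent_bottle: bystander: capped amber bottle, 72 mm across, 170 mm high, origin under its centre
- beaker: bystander: open glass beaker, 70 mm across, 90 mm high, origin under its centre
- jar: bystander: small jar, 56 mm across, 70 mm high, origin under its centre
- turntable: the fixed white housing under the disc, 230 x 260 x 55 mm (longer along y), with the bracket on its top, outside the disc's rim; origin at the centre of its underside, axes as for axle

How it is judged:
By the outcome, as a careful person would: the job done as asked, in the order asked, and still so for the second after the job is handed in, with the robot touching nothing.
It also fails if it takes over 51 s, if anything falls off the work surface, if the arm or the gripper's body presses on something with over 40 N, if the wrist force passes 120 N, or if a joint passes its speed limit or range.

## Working session

There is one attempt and no reset: what is moved stays moved. The work goes in short steps, Python scripts to look and compute and a tool call to move; the robot and the scene stay as the last step left them, time stands still between calls to the robot, and variables do not carry over. Pictures are saved under pics/ and viewed, at most 10 in all, crops included, and the job is handed in when it is done.

Besides the shell and the picture viewer there is one more tool, called after "Call:" by a JSON object that holds its "name" and its "arguments". step_arm: Moves the arm, as the interface text tells. Its arguments: {"type":"object","properties":{"steps":{"type":"array","items":{"type":"array","items":{"type":"number"}}},"force":{"type":"number"}},"required":["steps"]}

```bash
mkdir -p pics; ls; cat > h.py <<'E'
import numpy as np,cv2
from scipy.spatial.transform import Rotation as R
from plant import r
def snap(n,f=None):
    s=r.snapshot(n)
    if f: cv2.imwrite('pics/'+f,s['pixels'][:,:,::-1])
    return s
def ray(s,u,v,fish=False):
    x=(u-s['cx'])/s['fx'];y=(v-s['cy'])/s['fy']
    if fish:
        t=np.hypot(x,y);d=np.array([x/t*np.sin(t),y/t*np.sin(t),np.cos(t)]) if t>0 else np.array([0,0,1.])
    else: d=np.array([x,y,1.])
    M=np.array(s['cam_to_world']);d=M[:3,:3]@d
    return M[:3,3],d/np.linalg.norm(d)
def atz(s,u,v,z,fish=False):
    o,d=ray(s,u,v,fish);return o+d*(z-o[2])/d[2]
def tri(*rays):
    A=0;b=0
    for o,d in rays:
        P=np.eye(3)-np.outer(d,d);A=A+P;b=b+P@o
    p=np.linalg.solve(A,b);return p,[np.linalg.norm((np.eye(3)-np.outer(d,d))@(p-o)) for o,d in rays]
def proj(s,p,fish=False):
    M=np.linalg.inv(np.array(s['cam_to_world']));c=M[:3,:3]@np.array(p)+M[:3,3]
    if fish:
        t=np.arctan2(np.hypot(c[0],c[1]),c[2]);k=t/np.hypot(c[0],c[1]);return s['cx']+s['fx']*c[0]*k,s['cy']+s['fy']*c[1]*k
    return s['cx']+s['fx']*c[0]/c[2],s['cy']+s['fy']*c[1]/c[2]
E
python3 - <<'E'
from h import *
import pickle
a=snap('scene','s1.png');b=snap('side','d1.png');pickle.dump((a,b),open('ab.pkl','wb'))
for s in(a,b):print(s['fx'],s['cx'],s['cy'],np.round(s['cam_to_world'],3).tolist())
print(r.get_state())
E
```

```text
pics
542.0233565508848 326.8930513497307 237.98752845148312 [[0.683, 0.448, -0.577, 1.337], [0.731, -0.396, 0.557, -0.716], [0.021, -0.802, -0.597, 0.853], [0.0, 0.0, 0.0, 1.0]]
537.8188596757742 316.547894448736 245.42521995926296 [[0.978, -0.156, 0.14, 0.427], [-0.209, -0.658, 0.724, -0.824], [-0.021, -0.737, -0.676, 0.827], [0.0, 0.0, 0.0, 1.0]]
{'clock': 0.1, 'q': array([ 1.29078204,  0.68987568, -0.19453524,  1.56620384,  0.15729357,
        0.90252448, -0.21510558]), 'qd': array([ 0.00072705, -0.00207128, -0.00081671, -0.0039285 ,  0.00026443,
        0.00201838, -0.00083691]), 'joint_torque': array([-2.43472394e-03, -5.28497529e+01, -1.27095133e+00, -1.53837347e+01,
       -5.24495775e-02,  2.03313626e-03,  1.75073984e-05]), 'tool_pos': array([ 0.19273618, -0.59398428,  0.25501549]), 'eef_rot': array([ 9.87709203e-01,  1.56300588e-01, -1.79880945e-04, -7.90008640e-04]), 'contact_force': array([ 0.05831399,  0.24408611, -0.05521751]), 'moment': array([-0.00109669,  0.00014949,  0.01829671]), 'finger_force': 0.0, 'opening': 0.9986918322636509}
```

View pics/s1.png

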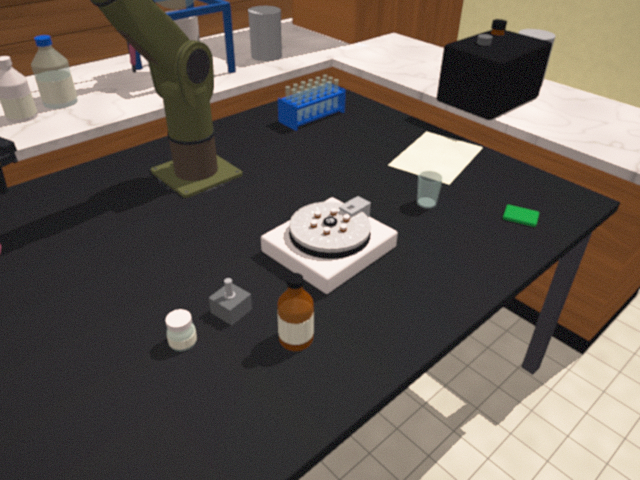

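View pics/d1.png

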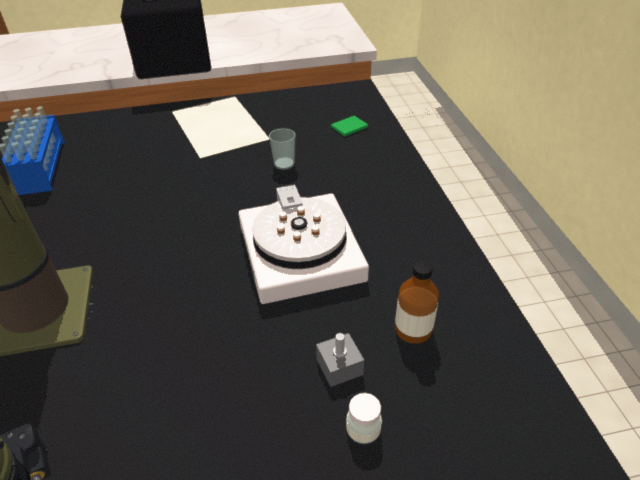

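Scene: hub about (330,221), bracket slot (352,208), pin top (228,282), and the side view has hub (299,223), slot (291,199), pin top (340,336). The bottle, jar and beaker are clear of both. Next, enlarged crops.

```bash
python3 - <<'E'
from h import *
import pickle
a,b=pickle.load(open('ab.pkl','rb'))
def c(s,x,y,w,h,W,H):return cv2.resize(s['pixels'][y:y+h,x:x+w,::-1],(W,H),interpolation=cv2.INTER_CUBIC)
t=np.hstack([c(a,280,190,100,80,400,320),c(b,245,180,110,88,400,320)])
u=np.hstack([c(a,195,270,80,56,400,280),c(b,305,326,80,56,400,280)])
cv2.imwrite('pics/c1.png',np.vstack([t,u]))
p,e=tri(ray(a,330,221.5),ray(b,299,223));print('hub',p,e)
q,e=tri(ray(a,352,208),ray(b,291,199));print('slot',q,e)
p,e=tri(ray(a,228,281),ray(b,340,336));print('pintop',p,e)
for n,u,v in(('jar',(182,345),(365,435)),('bot',(296,345),(416,338)),('beak',(428,203),(284,165))):print(n,tri(ray(a,*u),ray(b,*v)))
E
```

```text
hub [0.55795921 0.04369808 0.09119187] [np.float64(0.0009239241304291617), np.float64(0.0009239241304293124)]
slot [0.55517407 0.12312126 0.09552784] [np.float64(0.0001699539462349205), np.float64(0.00016995394623483612)]
pintop [ 0.5712939  -0.26586193  0.08793251] [np.float64(0.00030232111610511476), np.float64(0.0003023211161049885)]
jar (array([ 0.58081647, -0.3995166 , -0.00705689]), [np.float64(0.002923559314254311), np.float64(0.002923559314254161)])
bot (array([ 0.7344744 , -0.22065317, -0.01525717]), [np.float64(0.004654245761056216), np.float64(0.004654245761056308)])
beak (array([ 0.5811734 ,  0.41624692, -0.00618053]), [np.float64(0.0038177908155917015), np.float64(0.0038177908155917145)])
```

View pics/c1.png

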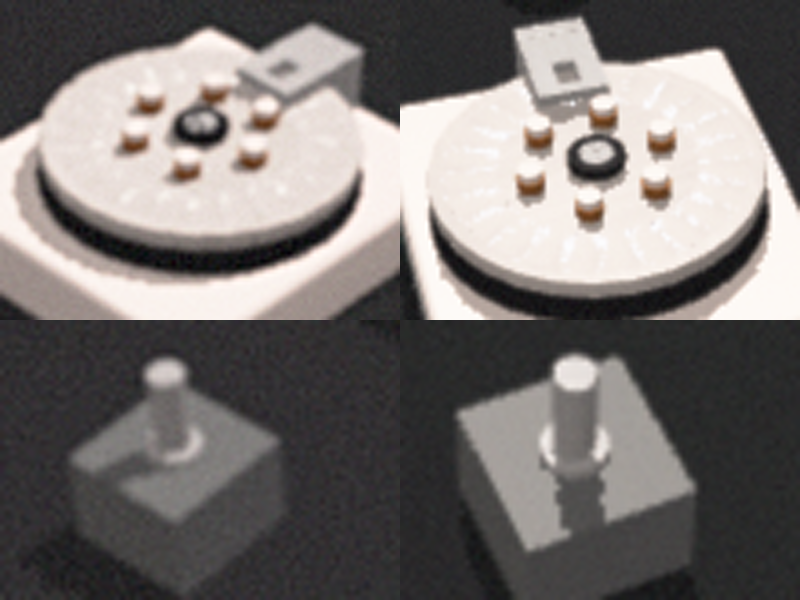

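The crops show hub top at scene (330.7,220.5) and side (299.5,222.6), with the slot at scene (351.3,207.3) and side (290.9,199.3). The hole isn't visible, so it is probably under the bracket at this moment. Setting out towards the disc with the gripper closing.

Call:
{"name": "step_arm", "arguments": {"steps": [[4.8,-3.9,0,0,0,0,1],[4.8,-3.9,0,0,0,0,1],[4.8,-3.9,0,0,0,0,1],[4.8,-3.9,0,0,0,0,1],[4.8,-3.9,0,0,0,0,1],[4.8,-3.9,0,0,0,0,1],[4.8,-3.9,0,0,0,0,1],[4.8,-3.9,0,0,0,0,1]], "force": 20}}

```text
clock: 1.1
tool_pos: [0.4626, -0.1774, 0.2556]
eef_rot: [0.988, 0.156, -0.0, 0.0]
contact_force: [1.1, -0.1, -0.2]
opening: 0.12
finger_force: 0.0
```

```bash
python3 - <<'E'
from h import *
import pickle
st=r.get_state();print(st['clock'],st['tool_pos'],st['contact_force'])
w=[(r.get_state()['clock'],snap('wrist',f'w{i}.png')) for i in range(5)]
pickle.dump(w,open('w.pkl','wb'))
s=w[0][1];M=np.array(s['cam_to_world']);print(s['fx'],s['cx'],s['cy'],np.round(M,3).tolist());st=r.get_state();print(st['clock'],st['tool_pos'],st['eef_rot'])
T=R.from_quat(st['eef_rot']).as_matrix();print('cam in tool',T.T@(M[:3,3]-st['tool_pos']),(T.T@M[:3,:3]).round(2).tolist())
a,b=pickle.load(open('ab.pkl','rb'))
print('hub',tri(ray(a,330.75,220.5),ray(b,299.5,222.6)))
print('slot',tri(ray(a,351.3,207.3),ray(b,290.9,199.3)))
print('pin',tri(ray(a,228.4,280.4),ray(b,340,336.4)))
E
```

```text
1.1 [ 0.46260307 -0.17744566  0.25558283] [ 1.12568502 -0.12858528 -0.19227339]
371.64829954431775 322.6143276925663 243.34243252327337 [[0.309, -0.91, -0.277, 0.533], [-0.951, -0.296, -0.09, -0.153], [0.0, 0.291, -0.957, 0.385], [0.0, 0.0, 0.0, 1.0]]
1.35 [ 0.46129461 -0.17955275  0.25543459] [ 9.87704342e-01  1.56331907e-01 -6.67772376e-04  1.50003829e-04]
cam in tool [ 0.07605151 -0.00307681 -0.12944149] [[0.0, -0.96, -0.29], [1.0, 0.0, 0.0], [-0.0, -0.29, 0.96]]
hub (array([0.55896904, 0.04448764, 0.09300199]), [np.float64(0.0021409014716807684), np.float64(0.002140901471680682)])
slot (array([0.55445588, 0.12076746, 0.09749707]), [np.float64(0.0009162877791225764), np.float64(0.000916287779122422)])
pin (array([ 0.57108056, -0.26540666,  0.08800344]), [np.float64(0.0013806472323026617), np.float64(0.0013806472323025939)])
```

View pics/w4.png

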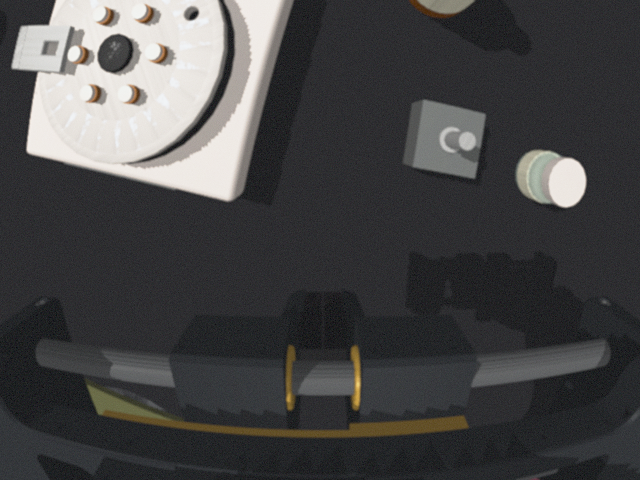

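The wrist view shows the disc with hub at about (115,53), hole at (192,13), slot at (49,48) and pin at (465,141). The camera sits on the tool's +x side, so touching the near (−x) side of the disc keeps the whole disc in view.

Call:
{"name": "step_arm", "arguments": {"steps": [[2.17,-4.57,2.5,0,0,0,1],[2.17,-4.57,2.9,0,0,0,1],[2.17,-4.57,2.9,0,0,0,1],[2.17,-4.57,2.9,0,0,0,1],[0,0,0,0,0,0,1]]}}

```text
clock: 1.98
tool_pos: [0.4872, 0.0243, 0.1419]
eef_rot: [0.987, 0.159, -0.002, -0.001]
contact_force: [-0.1, -0.7, 0.3]
opening: 0.002
finger_force: 0.0
```

```bash
python3 - <<'E'
from h import *
import pickle
w=[]
for i in range(5):
    c=r.get_state()['clock'];w.append((c,snap('wrist',f'x{i}.png')))
pickle.dump(w,open('w.pkl','wb'))
st=r.get_state();print(st['clock'],st['tool_pos'],st['contact_force'])
s=w[0][1]
print('hub px',proj(s,[.558,.044,.095],True))
E
```

```text
2.225 [0.48815399 0.01872133 0.1443274 ] [-0.37023941 -0.52649395  0.36677021]
hub px (np.float64(333.6691201185358), np.float64(135.1211496474918))
```

View pics/x0.png

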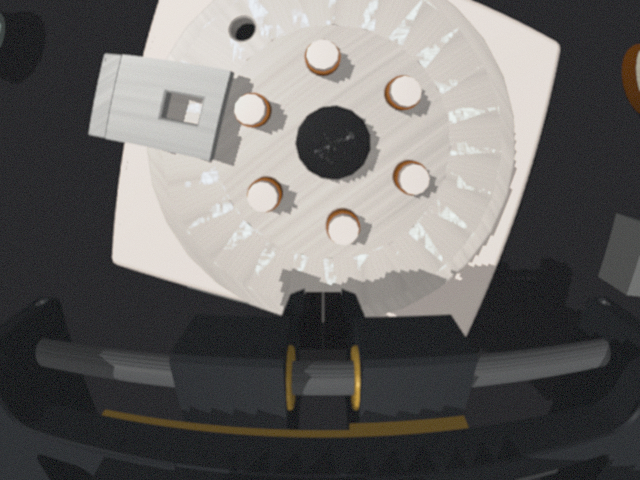

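Hub centre is at (333,142), slot centre about (181,108), and the hole is at (242,29), just approaching or leaving the bracket.

```bash
cat > d.py <<'E'
from h import *
import json,os
G=json.load(open('g.json')) if os.path.exists('g.json') else None
def polar(s,radii,z,n=1440):
    ax=np.array(G['axle']);th=np.arange(n)*2*np.pi/n
    # theta=0 at slot dir, ccw
    P=np.array([[proj(s,[ax[0]+q*np.cos(G['yaw']+t),ax[1]+q*np.sin(G['yaw']+t),z],True) for t in th] for q in radii],np.float32)
    return th,cv2.remap(s['pixels'],P[:,:,0].copy(),P[:,:,1].copy(),cv2.INTER_LINEAR).astype(float)
def hole(s):
    th,im=polar(s,[71,73,75,77,79] if 0 else [.071,.073,.075,.077,.079],.085)
    g=im.min(2).mean(0);deg=np.rad2deg(th);d=(deg+180)%360-180
    fing=np.rad2deg(G['fing'])
    bad=(abs(d)<26)|(abs((deg-fing+180)%360-180)<35)
    g=cv2.blur(np.r_[g,g,g][None],(21,1))[0][1440:2880]
    g2=np.where(bad,255,g);i=int(g2.argmin())
    w=np.clip(np.median(g[~bad])-25-g,0,None);idx=(np.arange(i-40,i+41));ww=w[idx%1440]
    return (np.deg2rad(((idx*ww).sum()/max(ww.sum(),1e-6))/4+180)%(2*np.pi)-np.pi),g2[i],np.median(g[~bad])
def vial(s):
    th,im=polar(s,np.arange(.028,.048,.001),.089,720)
    sat=np.clip(im[:,:,0]-im[:,:,2]-40,0,None).sum(0)
    z=(sat*np.exp(6j*th)).sum();return np.angle(z)/6,abs(z)/max(sat.sum(),1)
E
python3 - <<'E'
import pickle,json
from h import *
w=pickle.load(open('w.pkl','rb'));s=w[0][1]
hub=atz(s,333,142,.095,True);sl=atz(s,181.5,107.5,.099,True);print(hub,sl,np.linalg.norm((sl-hub)[:2]))
yaw=np.arctan2(*(sl-hub)[1::-1]);st=r.get_state()
d=st['tool_pos']-hub
json.dump(dict(axle=hub[:2].tolist(),yaw=yaw,fing=np.arctan2(d[1],d[0])-yaw),open('g.json','w'));print(np.rad2deg(yaw))
import d as D
for c,s in w: print(c,D.hole(s),D.vial(s))
E
```

```text
[0.55481131 0.04326256 0.095     ] [0.55041158 0.11762896 0.099     ] 0.07449643758379706
93.38583786257082
1.975 (np.float64(-0.6616038587280677), np.float64(56.66666666666927), np.float64(195.68571428571641)) (np.float64(-0.14223125278440144), np.float64(0.7389067891310549))
2.025 (np.float64(-0.5270790918792301), np.float64(56.40952380952432), np.float64(194.94285714285743)) (np.float64(-0.0059027044598326285), np.float64(0.7350930969479862))
2.075 (np.float64(-1.3532765405182818), np.float64(80.56190476190491), np.float64(196.5238095238096)) (np.float64(0.12902507758323437), np.float64(0.7352500042937875))
2.125 (np.float64(-1.3349841581222215), np.float64(81.65714285714324), np.float64(195.89523809523823)) (np.float64(0.2629542320033576), np.float64(0.7389455548728778))
2.175 (np.float64(-1.3675108649310825), np.float64(81.29523809523799), np.float64(195.81904761904764)) (np.float64(0.3975017404459706), np.float64(0.7363739314414989))
```

The disc turns at +2.7 rad/s, and the vial phase gives its angle cleanly: rotor = vial phase ± 30°. Descending to just above the disc.

Call:
{"name": "step_arm", "arguments": {"steps": [[-0.2,0,1.7,0,0,0,1],[-0.2,0,1.8,0,0,0,1],[0,0,0,0,0,0,1],[0,0,0,0,0,0,1]]}}

```text
clock: 2.72
tool_pos: [0.4847, 0.0193, 0.1095]
eef_rot: [0.988, 0.155, 0.001, 0.0]
contact_force: [1.0, -0.8, -0.2]
opening: 0.004
finger_force: 0.0
```

```bash
cat > look.py <<'E'
import d as D,sys
from d import *
n=int(sys.argv[1]) if len(sys.argv)>1 else 2
o=[]
for i in range(n):
    c=r.get_state()['clock'];s=snap('wrist');o.append((c,D.vial(s)[0],D.hole(s)[:2]))
st=r.get_state()
for c,v,h in o:print(round(c,3),'rotor mod60deg',round((v-np.pi/6+np.pi/6)%(np.pi/3)-np.pi/6,4),'hole',np.round(h,3))
d=np.unwrap([v*6 for _,v,_ in o])/6
if n>1:print('w',(d[-1]-d[0])/(o[-1][0]-o[0][0]))
print(st['clock'],st['tool_pos'].round(4),st['contact_force'].round(2),r.tip_reach)
E
sed -i 's/(v-np.pi\/6+np.pi\/6)/(v-np.pi\/6+np.pi\/6)/' look.py; python3 look.py 3
```

```text
2.725 rotor mod60deg 0.2831 hole [-1.785  0.   ]
2.775 rotor mod60deg 0.4129 hole [-1.779  0.   ]
2.825 rotor mod60deg -0.5021 hole [-1.776 -0.   ]
w 2.620481560371813
2.875 [0.4848 0.02   0.1095] [-0.4  -0.02 -0.26] 0.017
```

Call:
{"name": "step_arm", "arguments": {"steps": [[0,0,0.6,0,0,0,1],[0,0,0,0,0,0,1]]}}

```text
clock: 3.12
tool_pos: [0.4841, 0.0203, 0.1024]
eef_rot: [0.988, 0.156, -0.0, 0.0]
contact_force: [-0.1, 0.8, -0.1]
opening: 0.006
finger_force: 0.0
```

```bash
sed -i 's/cv2.INTER_LINEAR)/cv2.INTER_LINEAR,borderValue=(255,255,255))/' d.py; python3 look.py 3
```

```text
3.125 rotor mod60deg 0.2668 hole [  1.324 136.962]
3.175 rotor mod60deg 0.3899 hole [ 2.452 70.248]
3.225 rotor mod60deg 0.5145 hole [ 2.599 75.01 ]
w 2.477094512274053
3.275 [0.4842 0.0203 0.1026] [-0.03 -0.12 -0.71] 0.017
```

Call:
{"name": "step_arm", "arguments": {"steps": [[0,0,0.06,0,0,0,1],[0,0,0,0,0,0,1]]}}

```text
clock: 3.52
tool_pos: [0.4843, 0.0201, 0.1022]
eef_rot: [0.988, 0.156, 0.0, 0.0]
contact_force: [0.6, -0.6, 0.3]
opening: 0.007
finger_force: 0.4
```

```bash
python3 look.py 3
```

```text
3.525 rotor mod60deg 0.1182 hole [-3.023 75.914]
3.575 rotor mod60deg 0.1819 hole [-2.959 73.343]
3.625 rotor mod60deg 0.2308 hole [-2.91 73.41]
w 1.1257398327681762
3.675 [0.4843 0.0201 0.1022] [ 0.24 -0.19  0.37] 0.017
```

Slowing fast; lifting to keep it turning slowly.

Call:
{"name": "step_arm", "arguments": {"steps": [[0,0,-0.25,0,0,0,1]]}}

```text
clock: 3.8
tool_pos: [0.484, 0.0203, 0.1046]
eef_rot: [0.988, 0.156, -0.0, -0.0]
contact_force: [-0.3, 0.1, -0.0]
opening: 0.007
finger_force: 0.0
```

```bash
python3 look.py 3
```

```text
3.8 rotor mod60deg 0.3312 hole [-2.81 71.59]
3.85 rotor mod60deg 0.3554 hole [-2.784 70.133]
3.9 rotor mod60deg 0.3807 hole [-2.758 70.981]
w 0.49482386728927696
3.95 [0.4843 0.0203 0.1048] [ 0.14 -1.07  0.23] 0.017
```

It is too slow to coast all the way, since 2.76 rad remain. While it still turns, I'll carry it forward with a moving fingertip touch (tool +y is the tangential direction), then brake.

Call:
{"name": "step_arm", "arguments": {"steps": [[0,-1.6,0,0,0,0,1],[0,-1.4,0,0,0,0,1],[0,0.4,0.15,0,0,0,1],[0,0.9,0.1,0,0,0,1],[0,1.0,0,0,0,0,1],[0,1.0,0,0,0,0,1],[0,1.0,0,0,0,0,1],[0,1.0,-0.3,0,0,0,1]]}}

```text
clock: 4.95
tool_pos: [0.4915, -0.0026, 0.1051]
eef_rot: [0.988, 0.156, -0.0, 0.0]
contact_force: [0.7, 0.4, -0.6]
opening: 0.007
finger_force: 0.0
```

```bash
python3 look.py 3
```

```text
4.95 rotor mod60deg 0.1796 hole [  2.346 184.019]
5.0 rotor mod60deg 0.2335 hole [  2.351 189.324]
5.05 rotor mod60deg 0.2879 hole [  0.    190.181]
w 1.0839416103923303
5.1 [ 0.4916 -0.0024  0.1053] [ 0.47  0.1  -0.17] 0.017
```

Call:
{"name": "step_arm", "arguments": {"steps": [[0,-0.8,0,0,0,0,1],[0,-0.8,0,0,0,0,1],[0,-0.8,0,0,0,0,1],[0,0,0.05,0,0,0,1],[0,0,0,0,0,0,1]]}}

```text
clock: 5.72
tool_pos: [0.4839, 0.0212, 0.1046]
eef_rot: [0.988, 0.156, -0.0, 0.0]
contact_force: [0.4, 0.0, 0.1]
opening: 0.002
finger_force: 0.0
```

```bash
python3 look.py 3
```

```text
5.725 rotor mod60deg -0.047 hole [  1.318 134.21 ]
5.775 rotor mod60deg 0.0034 hole [  1.325 136.057]
5.825 rotor mod60deg 0.053 hole [  1.323 141.352]
w 0.999786116498322
5.875 [0.484  0.0208 0.1046] [ 0.51 -1.06 -0.04] 0.017
```

Call:
{"name": "step_arm", "arguments": {"steps": [[0,0,0.05,0,0,0,1],[0,0,0.04,0,0,0,1],[0,0,0,0,0,0,1]]}}

```text
clock: 6.25
tool_pos: [0.4839, 0.0211, 0.1037]
eef_rot: [0.988, 0.156, -0.0, 0.0]
contact_force: [0.3, 0.2, 0.9]
opening: 0.006
finger_force: 0.0
```

```bash
python3 look.py 2
```

```text
6.25 rotor mod60deg 0.4742 hole [-0.556 62.886]
6.3 rotor mod60deg 0.5233 hole [-0.518 62.333]
w 0.9834291966865327
6.35 [0.4839 0.0212 0.1037] [ 0.86 -0.55  0.15] 0.017
```

Call:
{"name": "step_arm", "arguments": {"steps": [[0,0,0.15,0,0,0,1],[0,0,-0.1,0,0,0,1]]}}

```text
clock: 6.6
tool_pos: [0.4838, 0.0212, 0.1031]
eef_rot: [0.988, 0.156, -0.0, 0.0]
contact_force: [-1.0, -0.1, -0.0]
opening: 0.008
finger_force: 0.0
```

```bash
python3 look.py 2
```

```text
6.6 rotor mod60deg -0.2683 hole [  1.318 132.438]
6.65 rotor mod60deg -0.2353 hole [  1.326 135.362]
w 0.6598882833164095
6.7 [0.4839 0.0212 0.1033] [-0.63  0.07 -0.01] 0.017
```

Call:
{"name": "step_arm", "arguments": {"steps": [[0,0,0.11,0,0,0,1],[0,0,-0.07,0,0,0,1]]}}

```text
clock: 6.95
tool_pos: [0.4839, 0.0212, 0.1027]
eef_rot: [0.988, 0.156, -0.0, 0.0]
contact_force: [-0.4, -0.6, 0.2]
opening: 0.009
finger_force: 0.0
```

```bash
python3 look.py 2
```

```text
6.95 rotor mod60deg -0.0856 hole [  1.311 132.114]
7.0 rotor mod60deg -0.0759 hole [  1.312 130.61 ]
w 0.19362283872204025
7.05 [0.4839 0.0212 0.1028] [-0.42 -0.86 -0.14] 0.017
```

Call:
{"name": "step_arm", "arguments": {"steps": [[0,0,-0.03,0,0,0,1]]}}

```text
clock: 7.18
tool_pos: [0.4839, 0.0212, 0.1031]
eef_rot: [0.988, 0.156, 0.0, 0.0]
contact_force: [0.7, 0.2, 0.9]
opening: 0.005
finger_force: 0.0
```

```bash
python3 look.py 2
```

```text
7.175 rotor mod60deg -0.0425 hole [  1.314 131.381]
7.225 rotor mod60deg -0.0326 hole [  1.315 134.305]
w 0.19865485883758097
7.275 [0.4839 0.0212 0.1031] [ 0.79 -0.94 -0.81] 0.017
```

Call:
{"name": "step_arm", "arguments": {"steps": [[0,0,0.09,0,0,0,1],[0,0,0,0,0,0,1]]}}

```text
clock: 7.52
tool_pos: [0.484, 0.0212, 0.1022]
eef_rot: [0.988, 0.156, 0.0, 0.0]
contact_force: [0.1, -1.0, 0.0]
opening: 0.003
finger_force: 0.3
```

```bash
python3 look.py 2
```

```text
7.525 rotor mod60deg -0.0002 hole [  1.313 132.162]
7.575 rotor mod60deg -0.0006 hole [  1.313 132.162]
w -0.00789628792591926
7.625 [0.484  0.0212 0.1022] [-0.03 -0.2   0.  ] 0.017
```

Stopped at about 0. Lifting straight off and checking the hole through the slot.

Call:
{"name": "step_arm", "arguments": {"steps": [[0,0,-0.5,0,0,0,1],[0,0,-2,0,0,0,1],[0,0,-3,0,0,0,1],[0,0,0,0,0,0,1]]}}

```text
clock: 8.12
tool_pos: [0.4851, 0.0212, 0.159]
eef_rot: [0.988, 0.156, 0.002, 0.0]
contact_force: [-0.6, 1.6, 0.0]
opening: 0.006
finger_force: 0.0
```

```bash
python3 look.py 2;python3 - <<'E'
from d import *
s=snap('wrist','y.png')
u,v=proj(s,[*(np.array(G['axle'])+.075*np.array([np.cos(G['yaw']),np.sin(G['yaw'])])),.099],True);print(u,v)
u0,v0=int(u)-70,int(v)-52;u0=max(u0,0);v0=max(v0,0)
cv2.imwrite('pics/yc.png',cv2.resize(s['pixels'][v0:v0+105,u0:u0+140,::-1],(800,600),interpolation=cv2.INTER_CUBIC));print(u0,v0)
h=s;print([proj(s,[*(np.array(G['axle'])+.075*np.array([np.cos(G['yaw']),np.sin(G['yaw'])])),z],True) for z in(.085,)], proj(s,[*G['axle'],.095],True))
import pickle;pickle.dump(s,open('y.pkl','wb'))
E
```

```text
8.125 rotor mod60deg 0.0002 hole [  0.    200.448]
8.175 rotor mod60deg -0.0014 hole [  0.    203.743]
w -0.0319116763116618
8.225 [0.4838 0.0211 0.1572] [-0.16  0.59 -0.57] 0.017
186.66878730267985 102.43521485738785
116 50
[(np.float64(195.42232264264675), np.float64(104.13320617945053))] (np.float64(327.2956734009755), np.float64(133.47083819676584))
```

View pics/yc.png

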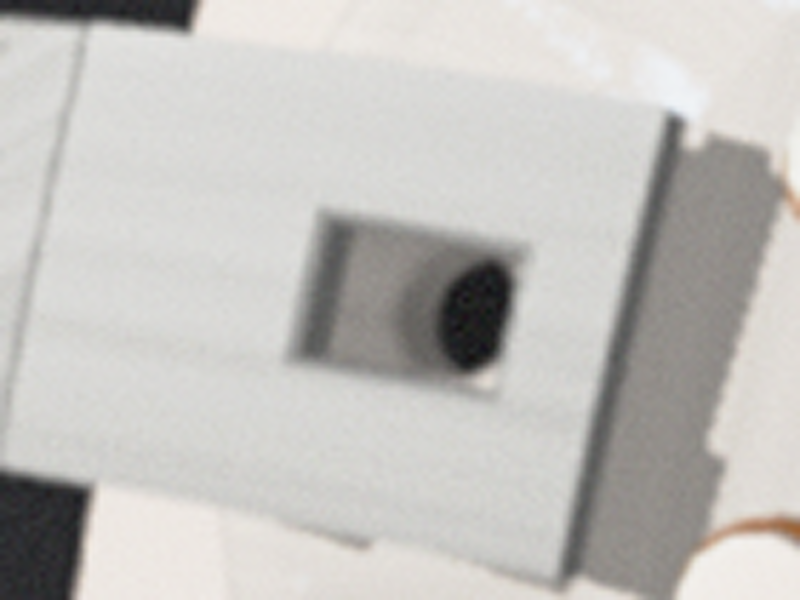

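The slot centre is at about pixel (188,103), and the hole lies centred across it, so the disc is aligned. The hole looks offset along y only because of the viewing angle. Now to the pin.

Call:
{"name": "step_arm", "arguments": {"steps": [[-0.2,5.0,0,0,0,0,0],[-0.2,6.0,0,0,0,0,0],[-0.2,6.0,0,0,0,0,0],[-0.2,6.0,0,0,0,0,0],[-0.2,6.0,0,0,0,0,0],[0,1.1,0,0,0,0,0],[0,0,0,0,0,0,0],[0,0,0,0,0,0,0]]}}

```text
clock: 9.28
tool_pos: [0.5671, -0.2653, 0.1566]
eef_rot: [0.987, 0.158, -0.001, -0.001]
contact_force: [0.4, 1.1, 0.5]
opening: 0.508
finger_force: 0.0
```

```bash
python3 - <<'E'
from d import *
import pickle
s=snap('wrist','p.png');st=r.get_state();pickle.dump((s,st),open('p.pkl','wb'));print(st['clock'],st['tool_pos'],st['opening'])
for z in(.09,.051):print(proj(s,[.568,-.2685,z],True))
E
```

```text
9.325 [ 0.56725343 -0.26538829  0.15685614] 0.5001266358662118
(np.float64(331.34265120631846), np.float64(268.38017468187275))
(np.float64(330.18168080745687), np.float64(247.44229431956884))
```

View pics/p.png

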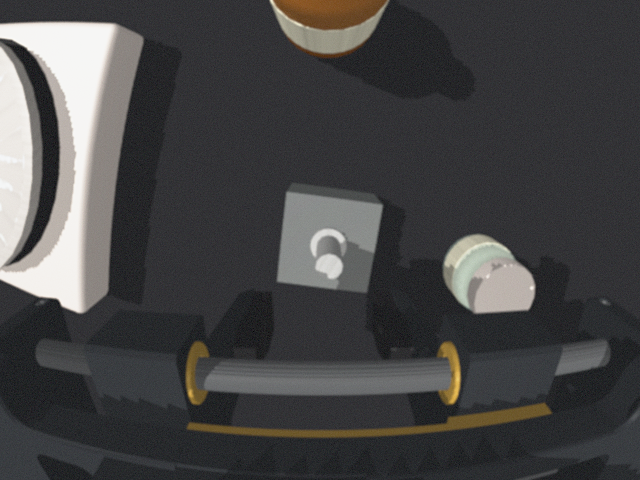

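The pin top is at (329,266) and its flange at (328,245), within 1 mm of where I predicted. Descending onto it.

Call:
{"name": "step_arm", "arguments": {"steps": [[0.06,0.24,2.0,0,0,0,0],[0,0,2.5,0,0,0,0],[0,0,2.2,0,0,0,0],[0,0,1.6,0,0,0,0],[0,0,0,0,0,0,0],[0,0,0,0,0,0,0]], "force": 12}}

```text
clock: 10.07
tool_pos: [0.5691, -0.2703, 0.0746]
eef_rot: [0.988, 0.156, 0.0, 0.0]
contact_force: [-0.0, 1.1, 0.5]
opening: 0.502
finger_force: 0.0
```

Call:
{"name": "step_arm", "arguments": {"steps": [[0,0,0,0,0,0,0.4],[0,0,0,0,0,0,0.6],[0,0,0,0,0,0,0.8],[0,0,0,0,0,0,1],[0,0,0,0,0,0,1]], "force": 12}}

```text
clock: 10.7
tool_pos: [0.5687, -0.2701, 0.0746]
eef_rot: [0.988, 0.156, 0.0, 0.0]
contact_force: [-1.4, 1.0, 3.4]
opening: 0.176
finger_force: 12.0
```

```bash
python3 -c "
from plant import r
s=r.get_state();print({k:s[k] for k in('clock','tool_pos','eef_rot','contact_force','moment','opening','finger_force')})"
```

```text
{'clock': 10.7, 'tool_pos': array([ 0.56874257, -0.27013256,  0.07456657]), 'eef_rot': array([9.87704446e-01, 1.56332683e-01, 1.40020009e-04, 3.23946655e-06]), 'contact_force': array([-1.36615396,  0.98788587,  3.42747054]), 'moment': array([ 0.18675892,  0.12804046, -0.01505385]), 'opening': 0.17632074040642653, 'finger_force': 11.992501365020871}
```

Gripped (opening 15.5 mm). Lifting straight out and carrying it towards the bracket.

Call:
{"name": "step_arm", "arguments": {"steps": [[0,0,-1,0,0,0,1],[0,0,-2,0,0,0,1],[0,0,-3,0,0,0,1],[0,0,-3,0,0,0,1],[0,0,-2.5,0,0,0,1],[0,0,0,0,0,0,1]], "force": 20}}

```text
clock: 11.45
tool_pos: [0.5702, -0.2711, 0.1923]
eef_rot: [0.988, 0.156, 0.003, 0.002]
contact_force: [-0.1, 0.3, -0.8]
opening: 0.169
finger_force: 20.0
```

Call:
{"name": "step_arm", "arguments": {"steps": [[1.0,-3.6,0,0,0,0,1],[1.5,-5.4,0,0,0,0,1],[1.5,-5.4,0,0,0,0,1],[1.5,-5.4,0,0,0,0,1],[1.5,-5.4,0,0,0,0,1],[1.4,-5.2,0,0,0,0,1],[1,-4,0,0,0,0,1],[0.6,-2.4,0,0,0,0,1]]}}

```text
clock: 12.45
tool_pos: [0.5491, 0.1136, 0.1885]
eef_rot: [0.987, 0.158, -0.001, -0.0]
contact_force: [-0.3, -0.4, -0.9]
opening: 0.176
finger_force: 20.0
```

Call:
{"name": "step_arm", "arguments": {"steps": [[0,0,0,0,0,0,1],[0,0,0,0,0,0,1],[0,0,0,0,0,0,1]]}}

```text
clock: 12.82
tool_pos: [0.5503, 0.1083, 0.189]
eef_rot: [0.988, 0.155, -0.0, 0.001]
contact_force: [-0.4, 0.0, -0.8]
opening: 0.177
finger_force: 20.0
```

```bash
python3 - <<'E'
from d import *
import pickle
s=snap('wrist','q.png');a=snap('scene');b=snap('side');st=r.get_state();pickle.dump((s,a,b,st),open('q.pkl','wb'));print(st['clock'],st['tool_pos'],st['eef_rot'],st['opening'])
T=st['tool_pos']
print('tip pred',proj(s,T-[0,0,.0576],True),'slot pred',proj(s,[.5504,.1176,.099],True))
def c(s,x,y,w,h,W,H):return cv2.resize(s['pixels'][y:y+h,x:x+w,::-1],(W,H),interpolation=cv2.INTER_CUBIC)
cr=[]
for n,q in(('a',a),('b',b)):
    u,v=proj(q,[.554,.120,.12]);x,y=int(u)-30,int(v)-30;print(n,x,y);cr.append(c(q,x,y,60,60,300,300))
w=c(s,200,100,220,264,500,600)
cv2.imwrite('pics/qc.png',np.hstack([w,np.vstack(cr)]))
E
```

```text
12.975 [0.55025831 0.10936196 0.18918071] [ 9.87852152e-01  1.55396416e-01 -6.34898823e-05  2.76792976e-04] 0.1707386486880138
tip pred (np.float64(323.3446107916732), np.float64(273.6859701414098)) slot pred (np.float64(310.6106850835377), np.float64(250.30681476317815))
a 321 170
b 260 160
```

View pics/qc.png

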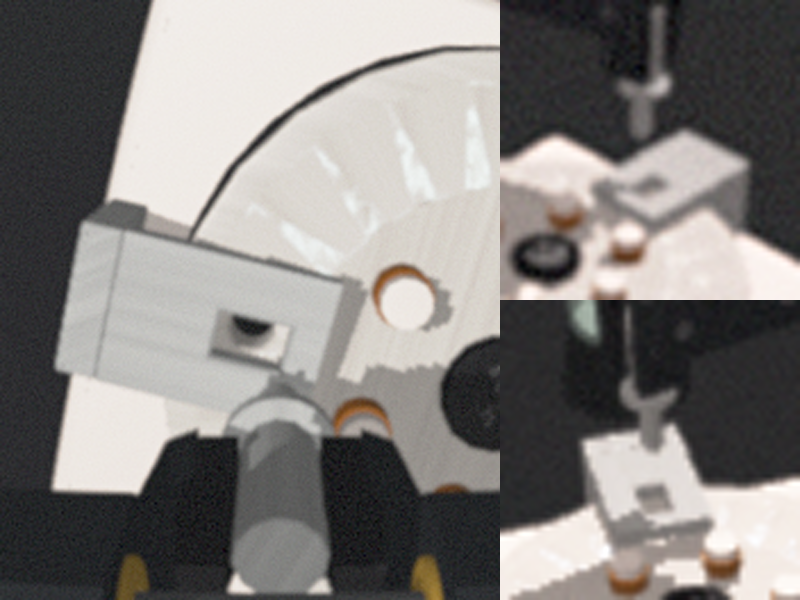

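Wrist crop: slot centre ≈ (311,249.6), pin top ≈ (323,346). Scene: tip (349.4,196.5), slot (351,207.4). Side: tip (290.6,190), slot (290.8,199.4). Working out the relative offset.

```bash
python3 - <<'E'
from d import *
import pickle
s,a,b,st=pickle.load(open('q.pkl','rb'));y=pickle.load(open('y.pkl','rb'))
T=st['tool_pos'];A=R.from_quat(st['eef_rot']).as_matrix()
tip=tri(ray(a,349.4,196.8),ray(b,290.6,190));sl=tri(ray(a,351,207.4),ray(b,290.8,199.4));print('tip',tip,'slot',sl)
print('fixed-cam slot-tip',sl[0]-tip[0])
for rad in((351,207.4,a,.099),(290.8,199.4,b,.099),(349.4,196.8,a,.1316),(290.6,190,b,.1316)):print(atz(rad[2],rad[0],rad[1],rad[3]))
S=tri(ray(s,310.9,249.6,True),ray(y,187.9,102.9,True));print('wrist slot 2view',S, atz(s,310.9,249.6,.099,True),atz(y,187.9,102.9,.099,True))
top=atz(s,323.2,346,T[2]+.0164,True);fl=atz(s,322.8,283,T[2]-.0160,True)
print('pin top',top,'flange top',fl,'TCP',T,'in tool',A.T@(top-T),A.T@(fl-T))
E
```

```text
tip (array([0.55378327, 0.11186559, 0.13100012]), [np.float64(0.002009810861581999), np.float64(0.002009810861582025)]) slot (array([0.55415944, 0.12009653, 0.09754469]), [np.float64(0.0007292536303968905), np.float64(0.0007292536303969111)])
fixed-cam slot-tip [ 0.00037618  0.00823094 -0.03345543]
[0.55501075 0.11956441 0.099     ]
[0.55387475 0.11703034 0.099     ]
[0.55252459 0.11422202 0.1316    ]
[0.55356347 0.10771703 0.1316    ]
wrist slot 2view (array([0.55044092, 0.11760459, 0.09810523]), [np.float64(0.0001920049740813187), np.float64(0.0001920049740814822)]) [0.55089515 0.11756619 0.099     ] [0.55030133 0.11738102 0.099     ]
pin top [0.55160611 0.11009496 0.20558071] flange top [0.56181696 0.11347531 0.17318071] TCP [0.55025831 0.10936196 0.18918071] in tool [ 0.00150429 -0.00027516 -0.01640047] [ 0.01226667 -0.00037443  0.01599721]
```

Call:
{"name": "step_arm", "arguments": {"steps": [[0.24,-0.76,0.9,0,0,0,1],[0,0,0.9,0,0,0,1],[0,0,0.8,0,0,0,1],[0,0,0,0,0,0,1],[0,0,0,0,0,0,1]]}}

```text
clock: 13.6
tool_pos: [0.5502, 0.1185, 0.1632]
eef_rot: [0.988, 0.156, 0.0, 0.0]
contact_force: [0.3, -0.7, -0.8]
opening: 0.172
finger_force: 20.0
```

```bash
python3 - <<'E'
from d import *
import pickle
s=snap('wrist','t.png');a=snap('scene');b=snap('side');st=r.get_state();pickle.dump((s,a,b,st),open('t.pkl','wb'));print(st['clock'],st['tool_pos'],st['contact_force'])
def c(s,x,y,w,h,W,H):return cv2.resize(s['pixels'][y:y+h,x:x+w,::-1],(W,H),interpolation=cv2.INTER_CUBIC)
cr=[c(a,326,175,50,50,300,300),c(b,265,170,50,50,300,300)]
cv2.imwrite('pics/tc.png',np.hstack([c(s,240,160,160,192,500,600),np.vstack(cr)]))
E
```

```text
13.75 [0.55030294 0.11853401 0.1634999 ] [ 0.29225222  0.01153789 -0.13861411]
```

View pics/tc.png

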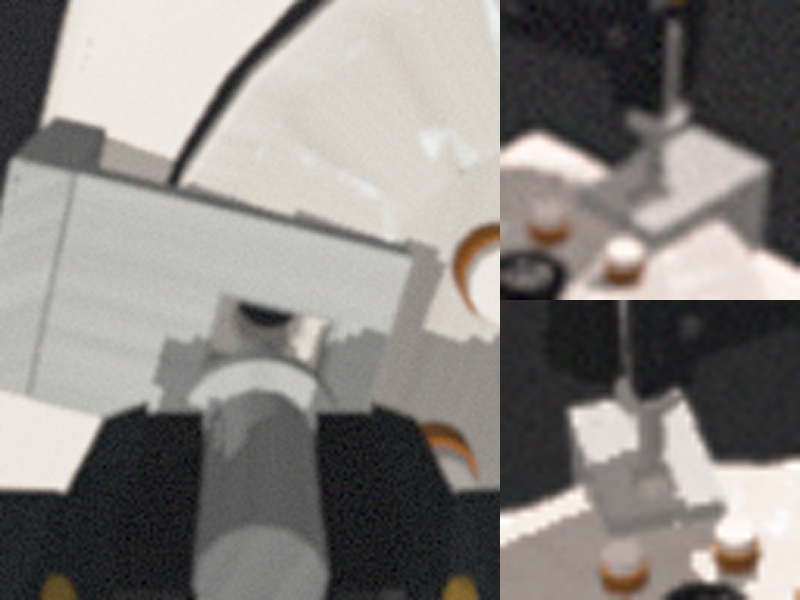

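Tip is about 7 mm above the plate and within about 1 mm of the slot centre. Small correction, then a gentle descent watching the force.

Call:
{"name": "step_arm", "arguments": {"steps": [[-0.08,0.09,0,0,0,0,1],[0,0,0.3,0,0,0,1],[0,0,0.3,0,0,0,1],[0,0,0.3,0,0,0,1],[0,0,0.2,0,0,0,1],[0,0,0,0,0,0,1]]}}

```text
clock: 14.5
tool_pos: [0.5495, 0.1175, 0.152]
eef_rot: [0.988, 0.156, -0.0, 0.0]
contact_force: [-0.1, 0.6, -0.3]
opening: 0.174
finger_force: 20.0
```

Call:
{"name": "step_arm", "arguments": {"steps": [[0,0,0.2,0,0,0,1],[0,0,0.2,0,0,0,1],[0,0,0.2,0,0,0,1],[0,0,0,0,0,0,1]]}}

```text
clock: 15.0
tool_pos: [0.5494, 0.1174, 0.146]
eef_rot: [0.988, 0.156, -0.0, 0.0]
contact_force: [0.4, 0.4, -1.4]
opening: 0.173
finger_force: 20.0
```

In the slot without force; going on into the hole in small steps.

Call:
{"name": "step_arm", "arguments": {"steps": [[0,0,0.2,0,0,0,1],[0,0,0.2,0,0,0,1],[0,0,0.1,0,0,0,1],[0,0,0,0,0,0,1]]}}

```text
clock: 15.5
tool_pos: [0.5495, 0.1175, 0.1411]
eef_rot: [0.988, 0.156, -0.0, 0.0]
contact_force: [-0.6, 0.5, -1.0]
opening: 0.175
finger_force: 20.0
```

Call:
{"name": "step_arm", "arguments": {"steps": [[0,0,0.1,0,0,0,1],[0,0,0.1,0,0,0,1],[0,0,0.1,0,0,0,1],[0,0,0,0,0,0,1]]}}

```text
clock: 16.0
tool_pos: [0.5495, 0.1175, 0.1381]
eef_rot: [0.988, 0.156, -0.0, 0.0]
contact_force: [-0.4, 0.5, 0.1]
opening: 0.172
finger_force: 20.0
```

Call:
{"name": "step_arm", "arguments": {"steps": [[0,0,0.15,0,0,0,1],[0,0,0.15,0,0,0,1],[0,0,0.15,0,0,0,1],[0,0,0.15,0,0,0,1],[0,0,0,0,0,0,1]]}}

```text
clock: 16.62
tool_pos: [0.5495, 0.1174, 0.1321]
eef_rot: [0.988, 0.156, -0.0, 0.0]
contact_force: [-0.2, 0.5, -0.4]
opening: 0.172
finger_force: 20.0
```

Call:
{"name": "step_arm", "arguments": {"steps": [[0,0,0.1,0,0,0,1],[0,0,0.1,0,0,0,1],[0,0,0.05,0,0,0,1],[0,0,0,0,0,0,1]]}}

```text
clock: 17.12
tool_pos: [0.5495, 0.1175, 0.1297]
eef_rot: [0.988, 0.156, -0.0, 0.0]
contact_force: [-0.5, 0.2, -0.8]
opening: 0.17
finger_force: 20.0
```

Call:
{"name": "step_arm", "arguments": {"steps": [[0,0,0.06,0,0,0,1],[0,0,0.06,0,0,0,1],[0,0,0,0,0,0,1]]}}

```text
clock: 17.5
tool_pos: [0.5496, 0.1175, 0.1286]
eef_rot: [0.988, 0.156, 0.0, 0.0]
contact_force: [-0.7, 1.4, -1.3]
opening: 0.173
finger_force: 20.0
```

Call:
{"name": "step_arm", "arguments": {"steps": [[0,0,0.05,0,0,0,1],[0,0,0.05,0,0,0,1],[0,0,0,0,0,0,1]]}}

```text
clock: 17.88
tool_pos: [0.5497, 0.1175, 0.1284]
eef_rot: [0.988, 0.156, 0.0, 0.0]
contact_force: [-2.4, -0.6, 8.1]
opening: 0.174
finger_force: 20.0
```

Flange seated: the force rose at the expected height, with TCP at 0.1284. Relieving, releasing and lifting off.

Call:
{"name": "step_arm", "arguments": {"steps": [[0,0,-0.07,0,0,0,1],[0,0,0,0,0,0,0.5],[0,0,0,0,0,0,0.2],[0,0,0,0,0,0,0],[0,0,0,0,0,0,0]]}}

```text
clock: 18.5
tool_pos: [0.5496, 0.1175, 0.1281]
eef_rot: [0.988, 0.156, -0.0, 0.0]
contact_force: [0.4, 0.3, 0.2]
opening: 0.498
finger_force: 0.0
```

Call:
{"name": "step_arm", "arguments": {"steps": [[0,0,-1,0,0,0,0],[0,0,-2,0,0,0,0],[0,0,-3,0,0,0,0],[-2,0,-3,0,0,0,0],[-3,0,-1,0,0,0,0],[0,0,0,0,0,0,0]]}}

```text
clock: 19.25
tool_pos: [0.5008, 0.1013, 0.2296]
eef_rot: [0.988, 0.156, 0.0, 0.0]
contact_force: [-0.2, 0.6, 0.1]
opening: 0.501
finger_force: 0.0
```

```bash
python3 - <<'E'
from d import *
s=snap('wrist');a=snap('scene');b=snap('side');st=r.get_state();print(st['clock'],st['tool_pos'],st['contact_force'],st['opening'])
def c(s,x,y,w,h,W,H):return cv2.resize(s['pixels'][y:y+h,x:x+w,::-1],(W,H),interpolation=cv2.INTER_CUBIC)
cr=[c(a,326,165,50,50,300,300),c(b,265,160,50,50,300,300)]
cv2.imwrite('pics/fc.png',np.hstack([c(s,220,60,200,240,500,600),np.vstack(cr)]))
E
```

```text
19.4 [0.50304545 0.10246287 0.22834269] [ 0.26419012  0.38136475 -0.16668554] 0.5013545340693181
```

View pics/fc.png

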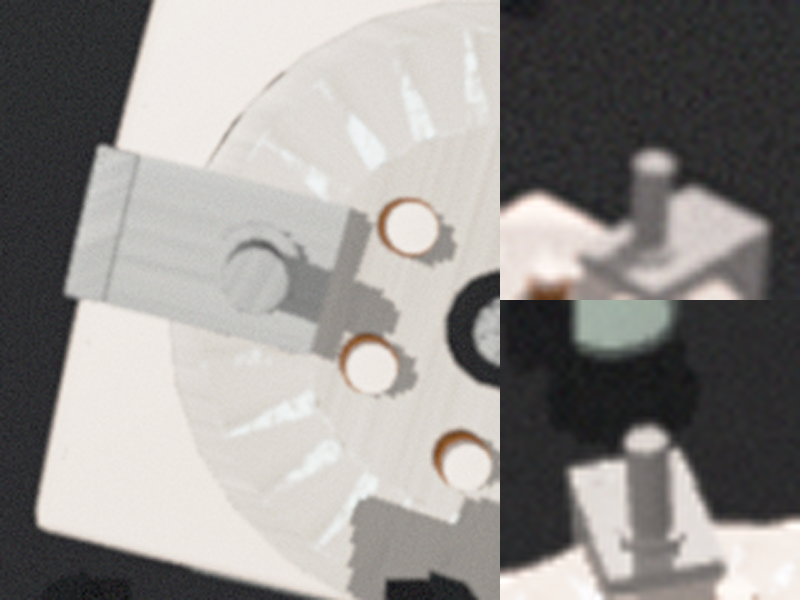

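The pin stands upright with its flange flat on the bracket, and the arm is clear.

```bash
python3 -c "
from plant import r
print(r.finish_job())"
```

```text
the job is handed in; nothing more can be done
None
```

The disc was stopped by touch with its hole under the slot, and the locking pin is home through both and released. I handed the job in at about 19.4 s, but the first braking touch left the disc too slow to reach the slot, so I carried it forward with one moving fingertip touch while it was still turning, before the final stop.

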